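# Run marbles from the dispenser into a hung basket

## Robot

A 7-joint arm with a two-finger parallel gripper is mounted at the origin on the work surface. World frame = base frame: x ahead of the robot, y to its left, z up, the work surface at z = 0. Lengths are in m, angles in rad, forces in N, time in s.
With the tool pointing down it reaches from about 0.425 to 1.025 m from the base axis. Payload 9.4 kg.
Tool frame: the origin (TCP) lies at the very end of the fingers, on their centre line; the grasp point (between the pads) lies 19 mm behind it; z points along the fingers, y is the line along which they close (so a half turn about z gives the same grasp; the last joint's range is limited). The gripper opens to 85 mm and grips with 20 to 120 N. Pads are 22 mm wide; open, the fingers measure 114 mm over their backs; the gripper's body (76 mm by 85 mm) begins 54 mm behind the grasp point. The pads swing forward as they close: fully open they stand 13 mm farther back than shut.
Start: joints at [1.217, 0.599, -0.003, 1.599, 0.002, 0.943, -0.08], TCP at [0.198, -0.697, 0.231] pointing down, gripper open.
Joint ranges: [-2.57, 2.57], [-0.35, 1.97], [-1.29, 1.29], [0.11, 2.56], [-1.05, 4.19], [0.11, 1.86], [-2.63, 2.63]. Speed limits (rad/s): [2.22, 2.22, 3.01, 3.01, 3.14, 3.14, 3.14].

## Interface

Orientations are given as a unit quaternion [x, y, z, w].
In Python, from station import arm gives the robot as it stands. The module is installed in compiled form; this text tells all that it offers.
- The arm moves only by the shell command python3 -m inch 'ROWS' [FORCE]. ROWS is text: rows parted by semicolons, each of 7 numbers parted by spaces: the shift along the tool's x, y, z in mm, then the turn, a rotation vector about the tool's x, y, z in rad, then the opening, from 0 (shut) to 1 (fully open). In form: tx ty tz wx wy wz gripper; .... A call has 1 to 20 rows; each row is the pose to reach, as a shift and turn from the pose commanded when the call began, along the tool's axes at that moment; what a row does not reach only later rows make up. A row lasts 1/12 s, in which the tool goes at most 41.7 mm and 7.16 degrees, less where a joint would pass 70% of its speed; a pose out of reach is approached as far as the arm can. A call with a gripper value outside its range is refused whole. The fingers move at their own pace and stop on an object; FORCE is the grip in N (left out, the last holds). Time passes only in rows, so rows that repeat a pose let the fingers close. It gives the time, the measured TCP pose, the force, the opening and the grip force at its end, in the units of the state.
- arm.observe(): the state, without advancing time (a new reading comes with each control period).
- arm.get_image(name): name is "scene" or "side" or "wrist"; returns the picture (384x512x3 uint8, blue, green, red); there is no depth.
- arm.get_calibration(name): a dict with "fx", "fy", "cx", "cy" (pixels), "world_from_camera" (4x4, takes a point from camera to world coordinates); the wrist camera has in their place "T_tool_cam" (4x4, takes a point from camera to tool coordinates, whose origin is the TCP and whose axes are the flange's). Camera axes: x right, y down, z forward; pixel columns grow to the right and rows downward; lengths in m; the calibration is good to about 2 mm. A picture is of the moment at which its call begins: read the wrist's pose just before it. get_calibration takes no time and is no camera call.
- arm.finish_job(): hands the job in; it is judged then, once.
The state is a dict: "t": time; "joint_pos": joint angles; "dq": joint speeds; "effort": joint torques, N m; "eef_pos": TCP position; "tcp_rot": TCP orientation; "wrist_force": force on the tool from outside, world axes, zero at the start; "wrist_torque": the same for the moment, N m; "gripper_width": finger opening in m; "grasp_force": force on a finger pad.
Only numpy, scipy, OpenCV 4.12 (cv2) and the standard library are available. Lean on these libraries where they do the work, as an engineer would, in place of code of your own. Each camera call takes 0.05 s, during which the arm holds its last target. There are 200 camera calls.

## Task

Hang the metal basket by its bail on the two hook prongs in front of the marble dispenser's spout and let go of it. Then pull the dispenser's spring-return gate up by its T-bar until the pointer is level with the line of the clip on the scale, and keep it there while all six marbles run into the basket, spilling none. Finish while still holding the gate at the mark, and leave the bottles and the petri dish alone.

Things in the scene. Friction and masses are not known exactly. Their poses are not given: they have to be found in the camera images.
- dispenser: Marble dispenser, bolted down: white base plate (12 mm high), aluminium post, low clear hopper open above (72 mm wide, rim 262 mm above the table) whose floor slopes down to a clear spout at its front. Origin on the table under the gate blade; -x is the front, to which spout and hook prongs point; x is rearward, y across, z up.
- spout (a point): Middle of the spout's downward mouth, 168 mm above the table, 38 mm in front of the gate. The mouth is 66 mm wide (y) and 33 mm long (x); the spout's closed nose is at x = -58 mm of the dispenser, its roof 236 mm above the table. Marbles drop straight down. Under it the way is free down to the base plate.
- saddle (a point): Centre of the basket's bar when hung: 211 mm above the table, 115 mm in front of the gate; axes as the dispenser. The two prongs, 8 mm round rods, lie 46 mm to each side (y), each with a trough 24 mm long in x; the front tips are 34 mm in front and rise to 230 mm above the table, the rear sides to 226 mm. The bar passes over the tips and down into both troughs. Spout nose 57 mm behind.
- gate (a joint): Lift of the gate slide, m: 0 = shut, grows as it is pulled straight up, stop at 0.062. A spring pulls it shut: with its weight it takes about 6.5 N to start and 0.9 N more per 10 mm. Marbles pass under the blade once it is up some 22 mm.
- gate_bar (a point): Middle of the gate's black T-bar, a level round bar 14 mm thick and 80 mm long along the dispenser's y, on an 8 mm stem; 300 mm above the table when shut, over the dispenser's origin, free from above. The gate's yoke, a flat bar 96 mm long and 10 mm wide, is 29 mm below it, the hopper rim 38 mm.
- gate_pointer (a point): Tip of the small steel pointer on the thin rod from the T-bar, 73 mm to the dispenser's -y side of the stem; it rises with the bar, at the bar's height.
- mark (a point): The mark: dark line on the brass setting clip (10 mm high) on the white upright scale beside the gate, straight above the pointer's tip, 31 to 45 mm above where the pointer stands when shut. The gate is at the mark when the pointer is level with it. The scale plate is at dispenser y = -70 mm, x = 16 to 40 mm, up to 356 mm above the table.
- basket: Perforated sheet-metal basket with open top, 210 x 150 mm and 60 mm high, about 0.4 kg, with a fixed upright carrying bail across its middle. Origin centre of underside, x along its 210 mm length, y across (the bail bar lies along y), z up. Starts standing on the table. It may hang either way round.
- basket_bar (a point): Middle of the bail's straight top bar, 165 mm above the basket's underside; the bar is 10 mm round, along the basket's y, 138 mm straight, its uprights at y = +-77 mm. The prongs take the bar inside the uprights, leaving the middle free for the fingers.
- marble0_center (a point): Centre of one of the six green glass marbles, 20 mm across, 10 g, that wait in the hopper behind the gate.
- marble1_center (a point): Centre of one of the six green glass marbles, 20 mm across, 10 g, that wait in the hopper behind the gate.
- marble2_center (a point): Centre of one of the six green glass marbles, 20 mm across, 10 g, that wait in the hopper behind the gate.
- marble3_center (a point): Centre of one of the six green glass marbles, 20 mm across, 10 g, that wait in the hopper behind the gate.
- marble4_center (a point): Centre of one of the six green glass marbles, 20 mm across, 10 g, that wait in the hopper behind the gate.
- marble5_center (a point): Centre of one of the six green glass marbles, 20 mm across, 10 g, that wait in the hopper behind the gate.
- wash_bottle: Bystander: wash bottle with bent spout tube, 74 mm across, 230 mm high, stands beyond the work. Origin under its centre.
- media_bottle: Bystander: round media bottle with white cap, 70 mm across, 130 mm high. Origin under its centre.
- petri_dish: Bystander: closed petri dish, 93 mm across, 17 mm high, lying flat near the robot. Origin under its centre.

How it is judged:
On the way, in this order (a step that is already met when the one before it is completed fails the run):
1. the basket hangs by its bail bar in both prongs, let go (x of basket_bar in the frame of saddle between -0.022 and 0.022 m and y of basket_bar in the frame of saddle between -0.025 and 0.025 m and z of basket_bar in the frame of saddle between -0.01 and 0.01 m and angle between basket's own z axis and vertical below 0.35 rad and contact force between basket and dispenser above 1.5 N and contact force between each of the arm, the fingers and basket below 0.3 N and linear speed of basket below 0.05 m/s), for 0.2 s.
2. the gate is held at the mark (x of basket_bar in the frame of saddle between -0.022 and 0.022 m and y of basket_bar in the frame of saddle between -0.025 and 0.025 m and z of basket_bar in the frame of saddle between -0.01 and 0.01 m and angle between basket's own z axis and vertical below 0.35 rad and contact force between basket and dispenser above 1.5 N and contact force between each of the arm, the fingers and basket below 0.3 N and z of gate_pointer in the frame of mark between -0.005 and 0.005 m and contact force between the fingers and dispenser above 2 N), for 1 s.
At the end, for the whole second after the job is handed in: Basket hung: bar centre within 22 mm along, 25 across, 10 in height of the saddle, tilt under 0.35 rad, untouched by the robot, carried by the prongs; fingers hold the gate, pointer within 5 mm of the mark's height; all six marbles in the basket; none spilled, bystanders moved under 30 mm (all of step 2 and x of marble0_center in the frame of basket between -0.105 and 0.105 m and y of marble0_center in the frame of basket between -0.075 and 0.075 m and z of marble0_center in the frame of basket between 0.003 and 0.06 m and x of marble1_center in the frame of basket between -0.105 and 0.105 m and y of marble1_center in the frame of basket between -0.075 and 0.075 m and z of marble1_center in the frame of basket between 0.003 and 0.06 m and x of marble2_center in the frame of basket between -0.105 and 0.105 m and y of marble2_center in the frame of basket between -0.075 and 0.075 m and z of marble2_center in the frame of basket between 0.003 and 0.06 m and x of marble3_center in the frame of basket between -0.105 and 0.105 m and y of marble3_center in the frame of basket between -0.075 and 0.075 m and z of marble3_center in the frame of basket between 0.003 and 0.06 m and x of marble4_center in the frame of basket between -0.105 and 0.105 m and y of marble4_center in the frame of basket between -0.075 and 0.075 m and z of marble4_center in the frame of basket between 0.003 and 0.06 m and x of marble5_center in the frame of basket between -0.105 and 0.105 m and y of marble5_center in the frame of basket between -0.075 and 0.075 m and z of marble5_center in the frame of basket between 0.003 and 0.06 m); the arm keeps its last pose, push and grip.
It fails at once if a marble is spilled onto the table (height (world z) of any of marble0_center, marble1_center, marble2_center, marble3_center, marble4_center, marble5_center below 0.03 m).
It fails at once if a bystander is moved more than 30 mm (distance of any of wash_bottle, media_bottle, petri_dish from where it was at the start of the episode above 0.03 m).
It also fails if it takes over 51 s, if anything falls off the work surface, if the arm or the gripper's body presses on something with over 40 N, if the wrist force passes 120 N, or if a joint passes its speed limit or range.

## Working session

There is one attempt and no reset: what is moved stays moved. The work goes in short steps, Python scripts to look and compute and a shell command to move; the robot and the scene stay as the last step left them, time stands still between calls to the robot, and variables do not carry over. Pictures are saved under pics/ and viewed, at most 10 in all, crops included, and the job is handed in when it is done.

```bash
mkdir -p pics; cat > h.py <<'E'
import numpy as np, cv2
from station import arm
from scipy.spatial.transform import Rotation as R
def save(n,f,crop=None,k=1):
    im=arm.get_image(n)
    cv2.imwrite('pics/raw_'+f,im)
    if crop: x0,y0,x1,y1=crop; im=im[y0:y1,x0:x1]
    cv2.imwrite('pics/'+f,cv2.resize(im,None,fx=k,fy=k,interpolation=cv2.INTER_CUBIC))
def ray(n,u,v,W=None):
    c=arm.get_calibration(n)
    W=np.array(c['world_from_camera']) if W is None else W
    d=W[:3,:3]@np.array([(u-c['cx'])/c['fx'],(v-c['cy'])/c['fy'],1.])
    return W[:3,3],d/np.linalg.norm(d)
def atz(n,u,v,z,W=None):
    o,d=ray(n,u,v,W); return o+d*(z-o[2])/d[2]
def tri(rs):
    A=sum(np.eye(3)-np.outer(d,d) for o,d in rs); b=sum((np.eye(3)-np.outer(d,d))@o for o,d in rs)
    p=np.linalg.solve(A,b); return p,[np.linalg.norm(np.cross(d,p-o)) for o,d in rs]
def proj(n,p):
    c=arm.get_calibration(n); q=np.linalg.inv(np.array(c['world_from_camera']))@np.append(p,1)
    return c['fx']*q[0]/q[2]+c['cx'],c['fy']*q[1]/q[2]+c['cy']
def rows(p,q):  # world target -> tool shift mm from measured pose
    s=arm.observe(); r=R.from_quat(s['tcp_rot'])
    return r.inv().apply(np.array(p)-s['eef_pos'])*1000,(r.inv()*R.from_quat(q)).as_rotvec()
E
python3 - <<'E'
from h import *
np.set_printoptions(precision=4,suppress=True)
s=arm.observe();print(s['eef_pos'],s['tcp_rot'],R.from_quat(s['tcp_rot']).as_matrix())
save('scene','a.png',None,1.5);save('side','b.png',None,1.5)
for n in('scene','side','wrist'):print({k:np.round(v,3) if not np.isscalar(v) else v for k,v in arm.get_calibration(n).items()})
E
```

```text
[ 0.198  -0.6969  0.2304] [ 0.9904  0.138  -0.0002 -0.0008] [[ 0.9619  0.2733 -0.0006]
 [ 0.2733 -0.9619  0.0015]
 [-0.0001 -0.0016 -1.    ]]
{'fx': 474.0465383768821, 'fy': 474.0465383768821, 'cx': 257.65295804293726, 'cy': 184.87657286991328, 'world_from_camera': array([[-0.844,  0.323, -0.429,  1.124],
       [ 0.537,  0.487, -0.689,  0.974],
       [-0.013, -0.811, -0.584,  0.995],
       [ 0.   ,  0.   ,  0.   ,  1.   ]])}
{'fx': 377.6503416819894, 'fy': 377.6503416819894, 'cx': 256.46353365372886, 'cy': 194.96646928580125, 'world_from_camera': array([[-0.977, -0.12 ,  0.175,  0.369],
       [-0.211,  0.629, -0.749,  0.832],
       [-0.02 , -0.768, -0.64 ,  0.856],
       [ 0.   ,  0.   ,  0.   ,  1.   ]])}
{'fx': 340.7980827030348, 'fy': 340.7980827030348, 'cx': 253.9421199669454, 'cy': 193.02383335206034, 'T_tool_cam': array([[-0.   , -0.953, -0.304,  0.078],
       [ 1.   , -0.   ,  0.   ,  0.001],
       [-0.   , -0.304,  0.953, -0.142],
       [ 0.   ,  0.   ,  0.   ,  1.   ]])}
```

View pics/a.png

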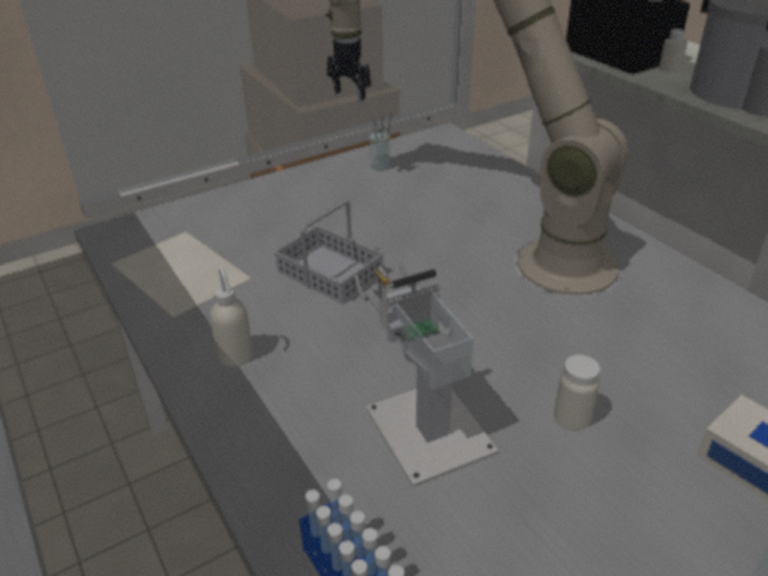

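View pics/b.png

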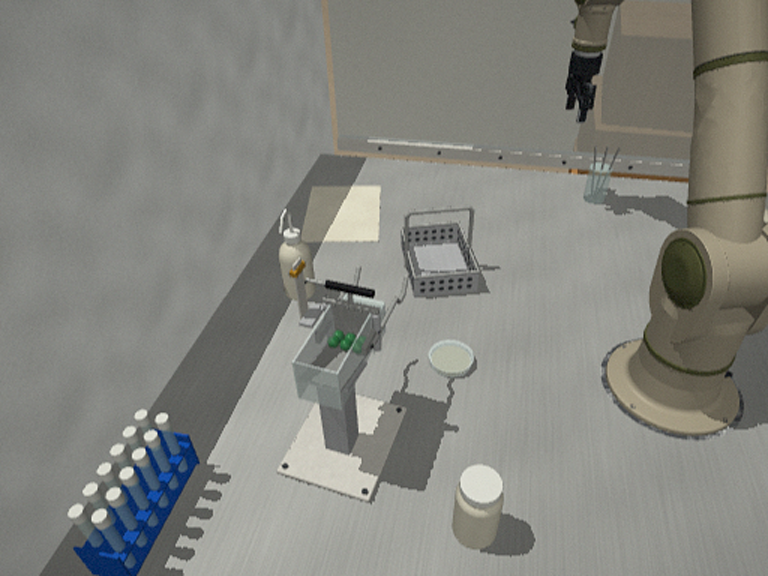

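Scene: basket bail around (305..350, 205..260), T-bar at (412,278) and clip at (382,277), all in ×1.5 pixels. Side: bail (440,212), T-bar (350,289), clip (296,268). Enlarging both.

```bash
python3 - <<'E'
import cv2
a=cv2.imread('pics/raw_a.png')[130:240,175:335]; b=cv2.imread('pics/raw_b.png')[130:245,185:335]
cv2.imwrite('pics/a2.png',cv2.resize(a,None,fx=5,fy=5,interpolation=cv2.INTER_CUBIC));cv2.imwrite('pics/b2.png',cv2.resize(b,None,fx=5,fy=5,interpolation=cv2.INTER_CUBIC))
E
```

```text
(no output)
```

View pics/a2.png

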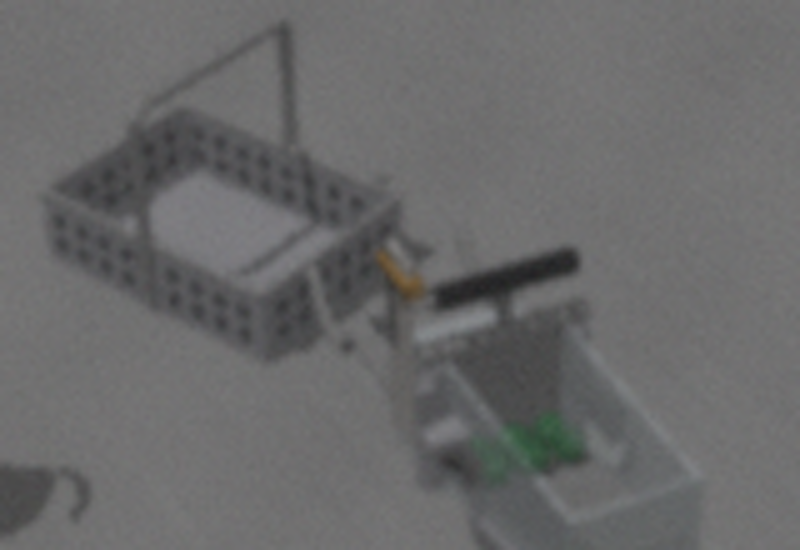

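View pics/b2.png

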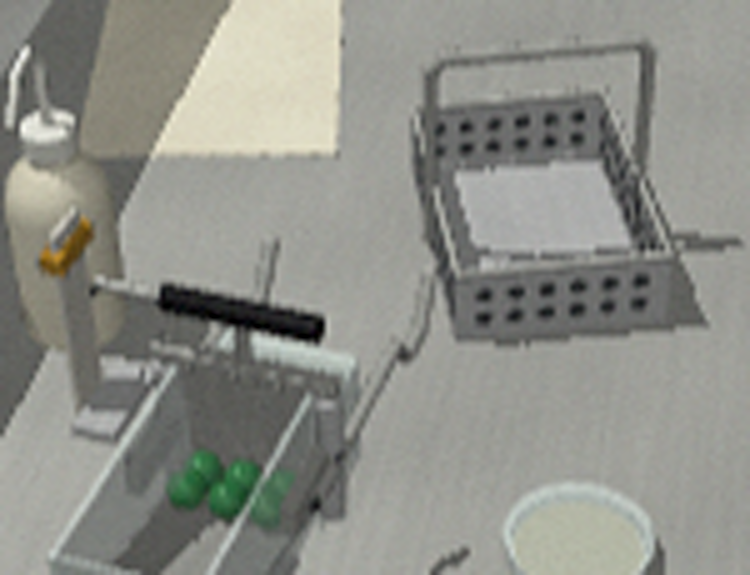

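```bash
python3 - <<'E'
from h import *
np.set_printoptions(precision=4,suppress=True)
A=lambda x,y:(175+x/5-.4,130+y/5-.4); B=lambda x,y:(185+x/5-.4,130+y/5-.4)
for n,a,b in [('barL',A(285,27),B(650,45)),('barR',A(142,112),B(432,66)),('tbE1',A(437,297),B(163,297)),('tbE2',A(577,260),B(322,326))]:
    p,e=tri([ray('scene',*a),ray('side',*b)]);print(n,p,e)
    z=.165 if 'bar' in n else .3
    print('  ',atz('scene',*a,z),atz('side',*b,z))
for s in [(374,407),(415,475),(490,447)]:print('sc',atz('scene',s[0]/1.5,s[1]/1.5,.014))
for s in [(285,466),(365,491),(399,410)]:print('si',atz('side',s[0]/1.5,s[1]/1.5,.014))
for n,w,z in[('side',(451,358),.017),('side',(480,482),.13),('scene',(580,370),.13)]:print(n,atz(n,w[0]/1.5,w[1]/1.5,z))
E
```

```text
barL [ 0.4247 -0.3198  0.1589] [np.float64(0.0011651598991809984), np.float64(0.0011651598991809953)]
   [ 0.4306 -0.3082  0.165 ] [ 0.4242 -0.3119  0.165 ]
barR [ 0.5677 -0.2593  0.1658] [np.float64(0.001304746228497373), np.float64(0.001304746228497574)]
   [ 0.5664 -0.2628  0.165 ] [ 0.5677 -0.2581  0.165 ]
tbE1 [0.616  0.1778 0.3011] [np.float64(0.0008912667913911237), np.float64(0.0008912667913912609)]
   [0.6147 0.1752 0.3   ] [0.6162 0.1779 0.3   ]
tbE2 [0.5377 0.186  0.2998] [np.float64(0.0009931514125448347), np.float64(0.0009931514125449828)]
   [0.5384 0.1877 0.3   ] [0.5378 0.1847 0.3   ]
sc [0.6483 0.1571 0.014 ]
sc [0.6728 0.3299 0.014 ]
sc [0.5272 0.3517 0.014 ]
si [0.6684 0.3312 0.014 ]
si [0.5235 0.3496 0.014 ]
si [0.5008 0.1761 0.014 ]
side [0.4224 0.0285 0.017 ]
side [0.345  0.3698 0.13  ]
scene [0.3557 0.376  0.13  ]
```

```bash
R='400 -315 -40 0 0 -0.066 1'; python3 -m inch '400 -315 -40 0 0 -0.066 1;400 -315 -40 0 0 -0.066 1;400 -315 -40 0 0 -0.066 1;400 -315 -40 0 0 -0.066 1;400 -315 -40 0 0 -0.066 1;400 -315 -40 0 0 -0.066 1;400 -315 -40 0 0 -0.066 1;400 -315 -40 0 0 -0.066 1;400 -315 -40 0 0 -0.066 1;400 -315 -40 0 0 -0.066 1;400 -315 -40 0 0 -0.066 1;400 -315 -40 0 0 -0.066 1;400 -315 -40 0 0 -0.066 1;400 -315 -40 0 0 -0.066 1;400 -315 -40 0 0 -0.066 1;400 -315 -40 0 0 -0.066 1' 40
python3 - <<'E'
from h import *
s=arm.observe();print(s['t'],s['eef_pos'],s['tcp_rot'],s['joint_pos'])
save('wrist','w1.png',None,1.5)
E
```

```text
t: 1.43
eef_pos: [0.4958, -0.2863, 0.271]
tcp_rot: [0.985, 0.17, -0.001, 0.0]
wrist_force: [0.0, -0.5, 0.0]
gripper_width: 0.0857
grasp_force: 0.0
1.4333 [ 0.49578308 -0.28631051  0.27095078] [ 9.85473388e-01  1.69828926e-01 -5.68747228e-04  1.18216861e-04] [ 0.48150267  0.37328303 -0.07840257  1.90689147  0.03865916  0.86365382
 -0.84615127]
```

View pics/w1.png

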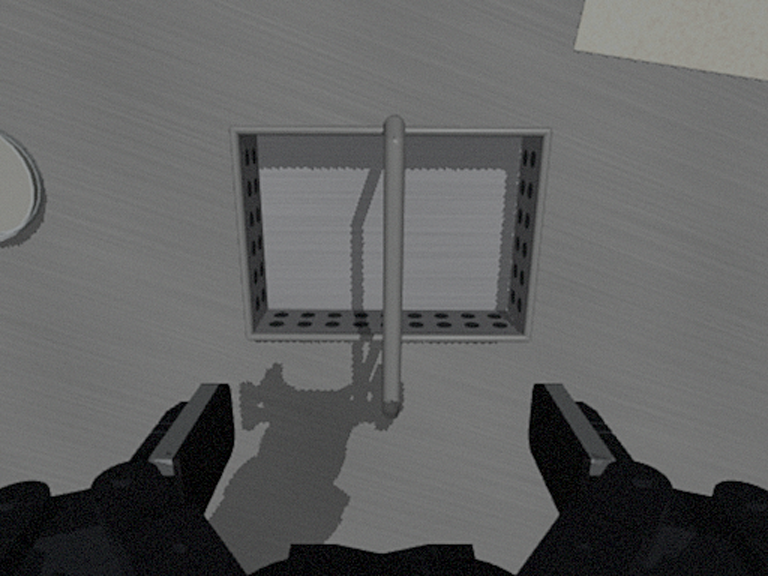

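Bar ends at (395,122) and (391,405) in ×1.5 pixels, nearly centred between the fingers.

```bash
cat >> h.py <<'E'
def Wc():
    s=arm.observe(); T=np.eye(4);T[:3,:3]=R.from_quat(s['tcp_rot']).as_matrix();T[:3,3]=s['eef_pos']
    return T@np.array(arm.get_calibration('wrist')['T_tool_cam'])
E
python3 - <<'E'
from h import *
np.set_printoptions(precision=4,suppress=True)
W=Wc();s=arm.observe()
P=[atz('wrist',u/1.5,v/1.5,.165,W) for u,v in[(395,122),(391,405)]]
for p in P:print(p,R.from_quat(s['tcp_rot']).inv().apply(p-s['eef_pos'])*1000)
m=(P[0]+P[1])/2;d=P[0]-P[1];print(m,np.linalg.norm(d),np.arctan2(d[1],d[0]))
print(np.arctan2(*R.from_quat(s['tcp_rot']).as_matrix()[[1,0],1]))
E
```

```text
[ 0.5738 -0.2673  0.165 ] [ 80.2587   7.934  105.8765]
[ 0.4343 -0.3157  0.165 ] [-67.372    6.9434 106.0409]
[ 0.5041 -0.2915  0.165 ] 0.14763405991849268 0.3337397286825666
-1.2303463655950992
```

```bash
python3 -m inch '5 7 40 0 0 0 1;5 7 80 0 0 0 1;5 7 110 0 0 0 1;5 7 125 0 0 0 1;5 7 125 0 0 0 1;5 7 125 0 0 0 0;5 7 125 0 0 0 0;5 7 125 0 0 0 0;5 7 125 0 0 0 0;5 7 125 0 0 0 0;5 7 125 0 0 0 0;5 7 125 0 0 0 0;5 7 125 0 0 0 0;5 7 125 0 0 0 0' 80; python3 -c "
from h import *
s=arm.observe();print(s['wrist_force'],s['tcp_rot'])"
```

```text
t: 2.65
eef_pos: [0.504, -0.2898, 0.1468]
tcp_rot: [0.985, 0.171, 0.0, 0.0]
wrist_force: [-1.9, 2.0, 6.4]
gripper_width: 0.0075
grasp_force: 78.2
[-1.92335185  1.99838689  6.44776685] [9.85332259e-01 1.70646760e-01 1.39689366e-04 5.36826993e-05]
```

```bash
python3 -m inch '0 0 -5 0 0 0 0;0 0 -15 0 0 0 0;0 0 -30 0 0 0 0;0 0 -48 0 0 0 0;0 0 -66 0 0 0 0;0 0 -84 0 0 0 0;0 0 -102 0 0 0 0;0 0 -114 0 0 0 0;0 0 -121 0 0 0 0;0 0 -121 0 0 0 0;1 -2 -121 0 0 0.005 0;4 -7 -121 0 0 0.015 0;9 -16 -121 0 0 0.03 0;16 -28 -121 0 0 0.05 0;24 -42 -121 0 0 0.08 0;32 -57 -121 0 0 0.11 0;40 -72 -121 0 0 0.14 0;49 -87 -121 0 0 0.17 0;58 -102 -121 0 0 0.20 0;67 -118 -121 0 0 0.23 0'
python3 -m inch '8 -16 0 0 0 0.03 0' ; python3 -c "
from h import *
s=arm.observe();print(rows([.553,-.012,.268],R.from_euler('z',-.122).as_quat()),R.from_quat(s['tcp_rot']).as_matrix(),s['grasp_force'],s['wrist_force'])"
```

```text
t: 4.32
eef_pos: [0.5269, -0.1549, 0.2662]
tcp_rot: [0.998, 0.055, -0.001, -0.0]
wrist_force: [-0.1, 0.2, -4.7]
gripper_width: 0.0075
grasp_force: 78.0
t: 4.4
eef_pos: [0.5325, -0.1378, 0.2661]
tcp_rot: [0.999, 0.041, -0.001, -0.0]
wrist_force: [-0.3, -0.1, -4.9]
gripper_width: 0.0077
grasp_force: 78.0
(array([  30.67226146, -123.75068352,   -1.8444167 ]), array([ 3.12481516,  0.31853681, -0.00425075])) [[ 9.96703667e-01  8.10835433e-02 -2.69418443e-03]
 [ 8.10855296e-02 -9.96706944e-01  6.36233558e-04]
 [-2.63372426e-03 -8.52595692e-04 -9.99996168e-01]] 78.02403330802917 [-0.26567403 -0.14295039 -4.93724771]
```

```bash
python3 -m inch '4 -15 -1 0 0 0.03 0;8 -31 -2 0 0 0.06 0;12 -47 -2 0 0 0.09 0;16 -63 -2 0 0 0.12 0;20 -79 -2 0 0 0.15 0;24 -94 -2 0 0 0.18 0;27 -107 -2 0 0 0.20 0;29 -116 -2 0 0 0.20 0;30 -121 -2 0 0 0.20 0;31 -124 -2 0 0 0.20 0;31 -124 -2 0 0 0.20 0;31 -124 -2 0 0 0.20 0;31 -124 -2 0 0 0.20 0'; python3 - <<'E'
from h import *
np.set_printoptions(precision=4,suppress=True)
s=arm.observe();print(s['eef_pos'],R.from_quat(s['tcp_rot']).as_matrix())
save('side','s1.png',(180,110,360,245),4.4);save('scene','c1.png',(210,60,340,230),3.5);save('wrist','w2.png')
E
```

```text
t: 5.48
eef_pos: [0.554, -0.0143, 0.2692]
tcp_rot: [0.998, -0.059, -0.0, 0.0]
wrist_force: [0.6, 0.0, -4.6]
gripper_width: 0.0075
grasp_force: 78.0
[ 0.554  -0.0143  0.2692] [[ 0.993  -0.1179 -0.0002]
 [-0.1179 -0.993  -0.0004]
 [-0.0002  0.0004 -1.    ]]
```

View pics/s1.png

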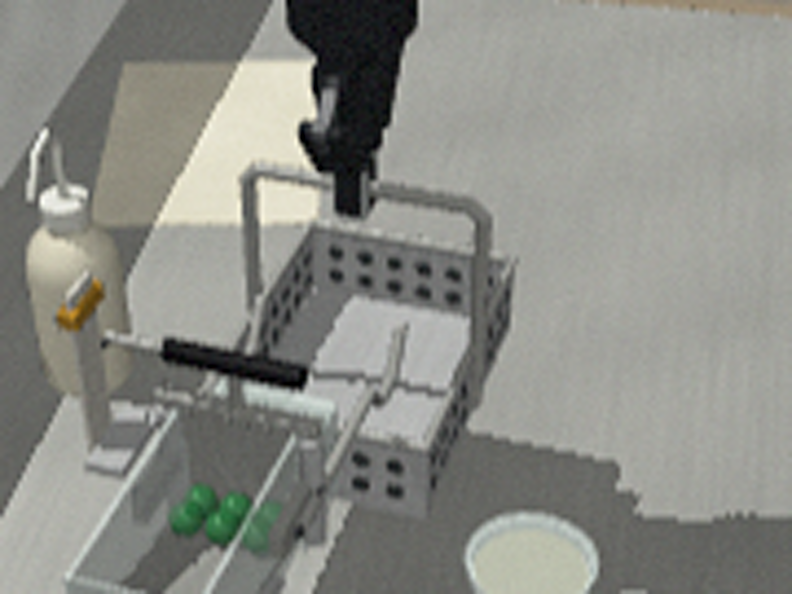

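Basket level in the grip, prong tip at (402,328) crop, T-bar at (163..305, 350..378). Bar is at z≈0.287, so I must come down to 0.25 before going under the spout.

```bash
python3 - <<'E'
from h import *
np.set_printoptions(precision=4,suppress=True)
B=lambda x,y:(180+x/4.4-.4,110+y/4.4-.4)
a=atz('side',*B(252,172),.287);b=atz('side',*B(480,208),.287);print(a,b,(a+b)/2,np.linalg.norm(a-b))
O=np.array([.577,.1815,0]);th=np.pi/2-.122
D=lambda p:O+R.from_euler('z',th).apply(p)
for z in(.222,.226,.23):print('tip',atz('side',*B(402,328),z))
print('exp',D([-.149,.046,.226]),'bend',atz('side',*B(388,388),.2),D([-.115,.046,.2]))
print('saddle',D([-.115,0,.211]))
E
```

```text
[ 0.6198 -0.0186  0.287 ] [ 0.4733 -0.0047  0.287 ] [ 0.5466 -0.0117  0.287 ] 0.1471402399651267
tip [0.5131 0.0385 0.222 ]
tip [0.5122 0.0435 0.226 ]
tip [0.5113 0.0485 0.23  ]
exp [0.5132 0.0392 0.226 ] bend [0.5157 0.0709 0.2   ] [0.5173 0.073  0.2   ]
saddle [0.563  0.0674 0.211 ]
```

```bash
python3 -m inch '0 0 10 0 0 0 0;1 0 24 0 0 0 0;2 0 34 0 0 0 0;3 0 37 0 0 0 0;3 -5 37 0 0 0 0;3 -14 37 0 0 0 0;3 -26 37 0 0 0 0;3 -38 37 0 0 0 0;3 -50 37 0 0 0 0;3 -62 37 0 0 0 0;3 -73 37 0 0 0 0;3 -80 37 0 0 0 0;3 -83 37 0 0 0 0;3 -83 40 0 0 0 0;3 -83 48 0 0 0 0;3 -83 56 0 0 0 0;3 -83 64 0 0 0 0;3 -83 70 0 0 0 0;3 -83 73 0 0 0 0;3 -83 73 0 0 0 0'; python3 -m inch '0 0 1 0 0 0 0;0 0 2 0 0 0 0;0 0 2 0 0 0 0'
```

```text
t: 7.3
eef_pos: [0.5663, 0.0683, 0.1951]
tcp_rot: [0.998, -0.059, -0.001, 0.0]
wrist_force: [0.3, 0.0, -4.2]
gripper_width: 0.0073
grasp_force: 78.1
t: 7.55
eef_pos: [0.5669, 0.0687, 0.1944]
tcp_rot: [0.998, -0.059, 0.0, -0.0]
wrist_force: [-1.0, 1.0, -4.1]
gripper_width: 0.0072
grasp_force: 78.1
```

```bash
python3 -m inch '0 0 1 0 0 0 0;0 0 2 0 0 0 0;0 0 2 0 0 0 0';python3 -m inch '0 0 1 0 0 0 0;0 0 2 0 0 0 0;0 0 2 0 0 0 0'; python3 - <<'E'
from h import *
save('side','s2.png',(180,110,360,245),4.4);save('scene','c2.png',(200,60,340,230),3.5)
E
```

```text
t: 7.8
eef_pos: [0.567, 0.0687, 0.1926]
tcp_rot: [0.998, -0.059, 0.0, -0.0]
wrist_force: [-0.4, -0.5, -1.0]
gripper_width: 0.0075
grasp_force: 78.7
t: 8.05
eef_pos: [0.5671, 0.0688, 0.192]
tcp_rot: [0.998, -0.059, 0.001, -0.0]
wrist_force: [-4.4, -0.3, 15.2]
gripper_width: 0.0072
grasp_force: 80.6
```

View pics/s2.png

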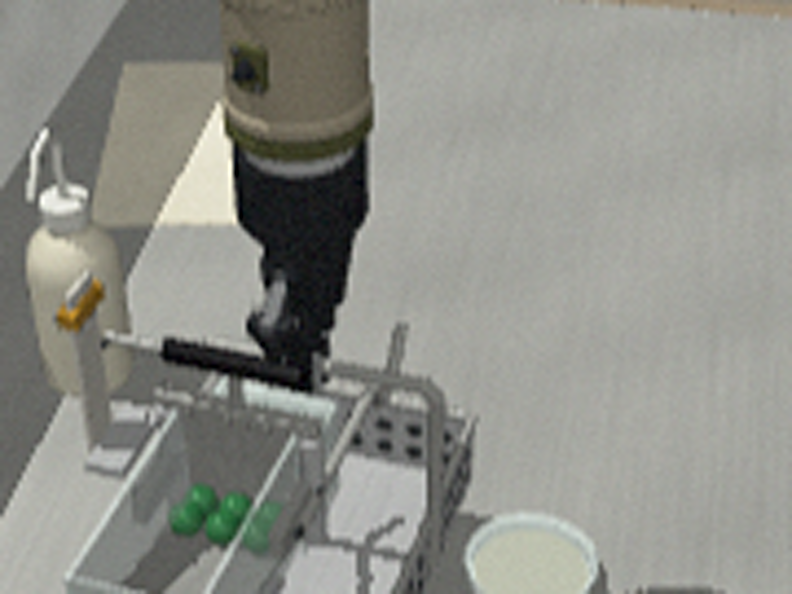

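The bar sits behind the prong tip (400,330) in the trough at ~(375,380), and the wrist load has turned over; it is seated. Releasing with a partial opening.

```bash
python3 -m inch '0 0 -2 0 0 0 0;0 0 -2 0 0 0 0.35;0 0 -2 0 0 0 0.35;0 0 -2 0 0 0 0.35;0 0 -2 0 0 0 0.35;0 0 -2 0 0 0 0.35;0 0 -2 0 0 0 0.35;0 0 -2 0 0 0 0.35'; python3 -m inch '0 0 -8 0 0 0 0.35;0 0 -20 0 0 0 0.35;0 0 -40 0 0 0 0.35;0 0 -65 0 0 0 0.35;0 0 -95 0 0 0 0.4;0 0 -130 0 0 0 0.5;0 0 -165 0 0 0 0.5;0 0 -185 0 0 0 0.5;0 0 -185 0 0 0 0.5;0 0 -185 0 0 0 0.5';python3 - <<'E'
from h import *
s=arm.observe();print(s['eef_pos'],R.from_quat(s['tcp_rot']).as_matrix())
save('wrist','w3.png',None,1.5);save('side','s3.png');save('scene','c3.png')
E
```

```text
t: 8.82
eef_pos: [0.5668, 0.0687, 0.1922]
tcp_rot: [0.998, -0.059, -0.0, 0.0]
wrist_force: [-0.1, 0.7, -0.4]
gripper_width: 0.0295
grasp_force: 0.0
t: 9.65
eef_pos: [0.567, 0.0687, 0.3789]
tcp_rot: [0.998, -0.059, 0.001, -0.0]
wrist_force: [-0.6, -0.7, -0.3]
gripper_width: 0.0429
grasp_force: 0.0
[0.56702024 0.06873591 0.37894469] [[ 9.93134723e-01 -1.16940903e-01  2.87161799e-03]
 [-1.16943147e-01 -9.93138414e-01  6.25665671e-04]
 [ 2.77874823e-03 -9.57186348e-04 -9.99995681e-01]]
```

View pics/w3.png

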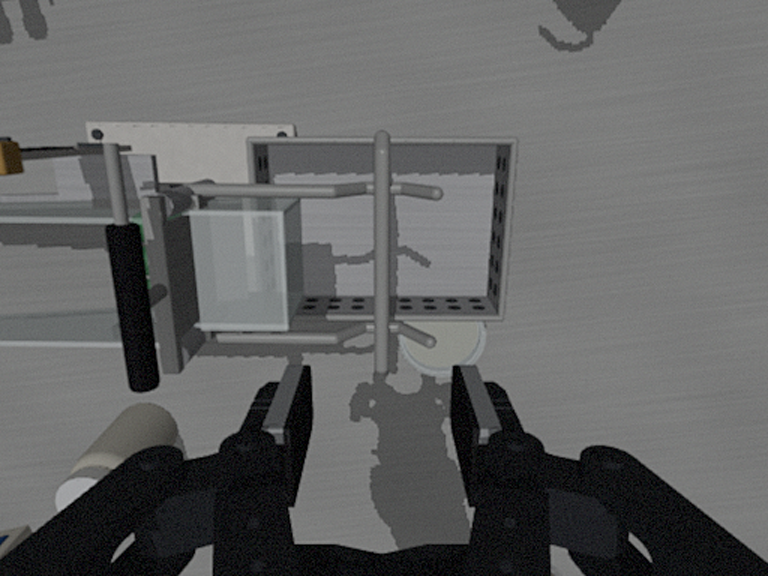

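The bar lies in both troughs, across the prongs at (382,188) and (378,328). T-bar ends at (122,226) and (144,388) in ×1.5 pixels.

```bash
python3 - <<'E'
from h import *
np.set_printoptions(precision=4,suppress=True)
W=Wc();s=arm.observe()
P=[atz('wrist',u/1.5,v/1.5,.3,W) for u,v in[(122,226),(144,386)]]
m=(P[0]+P[1])/2;d=P[1]-P[0];print(P,m,np.linalg.norm(d),np.arctan2(d[1],d[0]))
print(rows([.577,.181,.35],s['tcp_rot']))
a=cv2.imread('pics/raw_s2.png')[165:215,185:245];b=cv2.imread('pics/raw_c3.png')[170:220,240:300]
b=cv2.convertScaleAbs(b,alpha=1.6)
cv2.imwrite('pics/m.png',np.vstack([cv2.resize(i,(720,600),interpolation=cv2.INTER_CUBIC)[:300*1+0+300] for i in(a,)]))
f=lambda i:cv2.resize(i,(400,333),interpolation=cv2.INTER_CUBIC)
cv2.imwrite('pics/m.png',np.hstack([f(a),f(b)]))
E
```

```text
[array([0.6167, 0.1738, 0.3   ]), array([0.5403, 0.1842, 0.3   ])] [0.5785 0.179  0.3   ] 0.07705672549532869 3.005751988144917
(array([  -2.2982, -112.9566,   26.163 ]), array([0., 0., 0.]))
```

View pics/m.png

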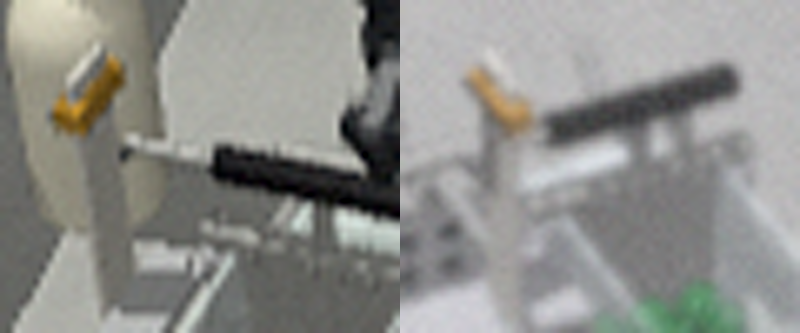

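Clip: side panel brass from (55,125) to (125,65), white plate top at ~(100,45); scene panel brass from (470,70) to (530,130). I'll segment the brass and fit its height.

```bash
python3 - <<'E'
from h import *
np.set_printoptions(precision=2,suppress=True)
O=np.array([.578,.1803,0]);th=np.pi/2-.127
D=lambda p:O+R.from_euler('z',th).apply(p)
from itertools import product
for n,f in(('side',['pics/raw_b.png','pics/raw_s1.png','pics/raw_s2.png','pics/s3.png']),('scene',['pics/raw_a.png','pics/raw_c1.png','pics/raw_c2.png','pics/c3.png'])):
    im=np.mean([cv2.imread(x).astype(float) for x in f],0)
    x0,y0,x1,y1=(185,165,230,200) if n=='side' else (235,160,290,205)
    c=cv2.resize(im[y0:y1,x0:x1],None,fx=4,fy=4,interpolation=cv2.INTER_CUBIC)
    d=c[...,2]-c[...,0]; m=d>d.max()*.5
    v,u=np.nonzero(m);g=lambda a,o:(a+.5)/4-.5+o
    print(n,'obs cen',g(u.mean(),x0),g(v.mean(),y0),'u',g(u.min(),x0),g(u.max(),x0),'v',g(v.min(),y0),g(v.max(),y0),'area',m.sum()/16)
    for z in(.331,.335,.338,.341,.345):
        q=np.array([proj(n,D([a,b,z+e])) for a,b,e in product((.014,.042),(-.074,-.066),(-.005,.005))],np.float32)
        h=cv2.convexHull(q*16);M=cv2.moments(h);print(z,M['m10']/M['m00']/16,M['m01']/M['m00']/16,q.min(0),q.max(0),M['m00']/256)
    print('tip',proj(n,D([0,-.073,.3])),'platetop',proj(n,D([.016,-.07,.356])),proj(n,D([.04,-.07,.356])))
    cv2.imwrite(f'pics/clip_{n}.png',cv2.resize(np.clip(im[y0:y1,x0:x1]*(1.6 if n=='scene' else 1),0,255).astype(np.uint8),None,fx=8,fy=8,interpolation=cv2.INTER_CUBIC))
a=cv2.imread('pics/clip_side.png');b=cv2.imread('pics/clip_scene.png');h=360
cv2.imwrite('pics/clip.png',np.hstack([cv2.copyMakeBorder(i,0,h-i.shape[0],0,0,0) for i in(a,b)]))
E
```

```text
side obs cen 197.1218152866242 179.69294055201698 u 192.875 202.375 v 173.375 184.375 area 29.4375
0.331 198.59105132844556 182.43301199742217 [194.   176.77] [203.15 188.1 ] 59.85109350469429
0.335 198.38224499623175 181.0396707697545 [193.77 175.37] [202.96 186.71] 60.18567557586357
0.338 198.22482447467755 179.98918847003367 [193.6  174.31] [202.82 185.67] 60.438441083882935
0.341 198.06668839652886 178.9339776421664 [193.43 173.26] [202.67 184.61] 60.692776917945594
0.345 197.85473473930455 177.51960811306728 [193.2  171.84] [202.47 183.2 ] 61.03443557966966
tip (np.float64(204.2539061088334), np.float64(185.5512948779987)) platetop (np.float64(199.69066554664604), np.float64(170.51245315926326)) (np.float64(194.89519404007515), np.float64(176.61670823427193))
scene obs cen 254.74517374517376 184.988416988417 u 250.125 258.875 v 180.125 188.875 area 32.375
0.331 254.56621458474504 188.49654910005748 [250.5  183.23] [258.6  193.77] 50.43593327596318
0.335 254.53736442915778 187.1326533463182 [250.47 181.87] [258.58 192.41] 50.609221433871426
0.338 254.51564617588258 186.10599421128302 [250.44 180.84] [258.56 191.38] 50.739827510900795
0.341 254.4938633320586 185.07612169813578 [250.41 179.81] [258.55 190.35] 50.8707797920797
0.345 254.46471134202343 183.69792704977604 [250.37 178.43] [258.53 188.97] 51.04625410865992
tip (np.float64(248.83472026889518), np.float64(192.9313883005465)) platetop (np.float64(252.21028130848075), np.float64(177.21355233418072)) (np.float64(256.51865002195876), np.float64(182.50926741173834))
```

View pics/clip.png

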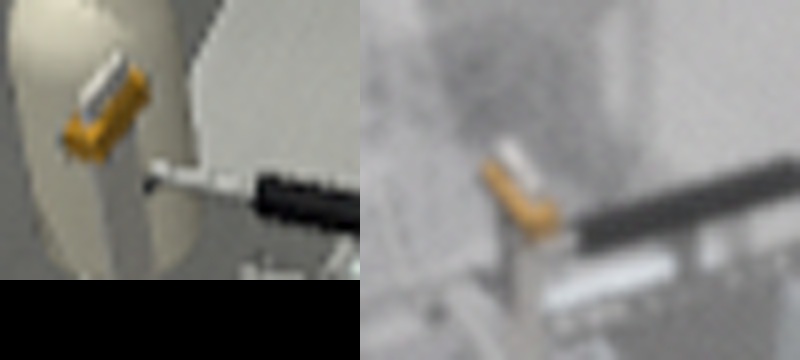

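Height by the fixed cameras is about 0.341, with roughly ±3 mm uncertainty. A tilted wrist view from the front, at about 1.5 px/mm, will tighten it.

```bash
python3 -m inch '0 -8 3 0.1 0 0 0.5;0 -16 6 0.2 0 0 0.5;0 -24 9 0.3 0 0 0.5;0 -32 12 0.4 0 0 0.5;0 -40 15 0.5 0 0 0.5;0 -46 18 0.6 0 0 0.5;0 -50 20 0.7 0 0 0.5;0 -50 20 0.7 0 0 0.5;0 -50 20 0.7 0 0 0.5;0 -50 20 0.7 0 0 0.5';python3 - <<'E'
from h import *
s=arm.observe();print(s['eef_pos'],s['joint_pos']);W=Wc();np.save('W4.npy',W)
im=arm.get_image('wrist');cv2.imwrite('pics/w4.png',im)
im=cv2.rotate(im,cv2.ROTATE_90_CLOCKWISE);print(im.shape)
O=np.array([.578,.1803,0]);th=np.pi/2-.127
D=lambda p:O+R.from_euler('z',th).apply(p)
c=arm.get_calibration('wrist')
for p in([0,-.073,.3],[.014,-.07,.34]):
    q=np.linalg.inv(W)@np.append(D(p),1);u,v=c['fx']*q[0]/q[2]+c['cx'],c['fy']*q[1]/q[2]+c['cy'];print(u,v,'rot',383-v,u)
    U,V=int(383-v),int(u)
cr=im[max(V-60,0):V+90,max(U-100,0):U+100];print(max(V-60,0),max(U-100,0))
cv2.imwrite('pics/w4c.png',cv2.resize(cr,None,fx=4,fy=4,interpolation=cv2.INTER_CUBIC))
E
```

```text
t: 10.63
eef_pos: [0.5726, 0.1185, 0.357]
tcp_rot: [0.938, -0.055, 0.019, -0.341]
wrist_force: [0.4, 0.1, 0.4]
gripper_width: 0.0425
grasp_force: 0.0
[0.5725861  0.11851255 0.35698528] [ 0.23166635  0.34924673 -0.22917757  1.92344958 -0.77889325  0.96516101
 -1.1821375 ]
(512, 384, 3)
235.81691202934837 96.91251634634945 rot 286.08748365365057 235.81691202934837
171.19107167717704 103.40435814913135 rot 279.5956418508687 171.19107167717704
111 179
```

View pics/w4c.png

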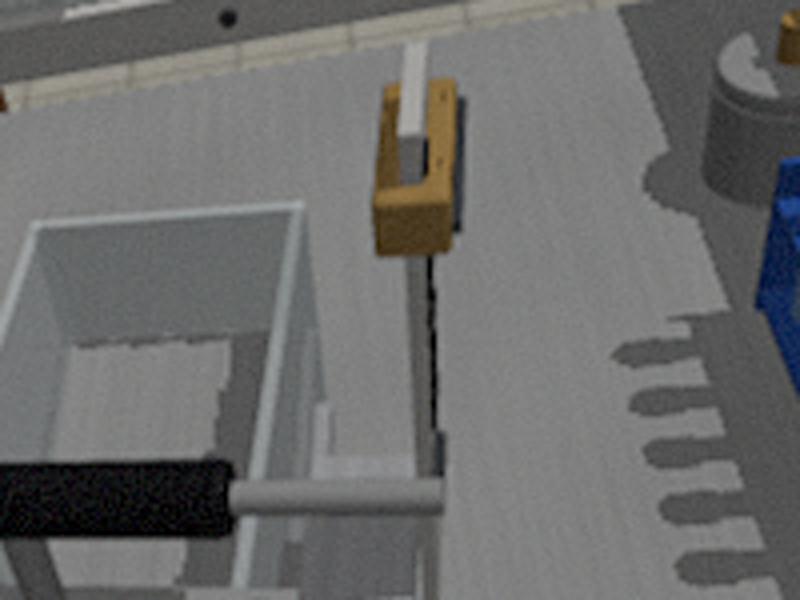

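Tilted view: pointer rod end at (440,495), plate's front top corner at (412,137), brass clip top where it meets the plate at Y≈185, its front face between Y≈200 and 252.

```bash
python3 - <<'E'
from h import *
np.set_printoptions(precision=4,suppress=True)
W=np.load('W4.npy')
O=np.array([.578,.1803,0]);Q=R.from_euler('z',np.pi/2-.127)
def dr(X,Y):
    U=179+(X+.5)/4-.5;V=111+(Y+.5)/4-.5
    o,d=ray('wrist',V,383-U,W);return Q.inv().apply(o-O),Q.inv().apply(d)
def atx(X,Y,x):o,d=dr(X,Y);return o+d*(x-o[0])/d[0]
def atzz(X,Y,z):o,d=dr(X,Y);return o+d*(z-o[2])/d[2]
print('cam',dr(0,0)[0])
print('ptr x=0',atx(440,495,0),'bar x=0',atx(220,497,0))
print('plate top front',atx(412,137,.016),atzz(412,137,.356),'rear',atx(417,42,.04))
for Y in(183,187):print('clip top@plate',atx(412,Y,.016))
zt=atx(412,185,.016)[2]
f=atzz(412,201,zt);print('front',f,'bottom',atx(412,252,f[0]))
r=atzz(440,79,zt);print('rear',r)
E
```

```text
cam [-0.1537 -0.0823  0.4657]
ptr x=0 [ 0.     -0.0746  0.3013] bar x=0 [ 0.     -0.0394  0.3014]
plate top front [ 0.016  -0.0716  0.356 ] [ 0.0159 -0.0716  0.356 ] rear [ 0.04   -0.0714  0.3563]
clip top@plate [ 0.016  -0.0714  0.3486]
clip top@plate [ 0.016  -0.0713  0.3479]
front [ 0.0122 -0.0715  0.3482] bottom [ 0.0122 -0.0712  0.3395]
rear [ 0.0428 -0.0744  0.3482]
```

Clip spans z = 0.339–0.348, so the mark is at about 0.343, a lift of about 43 mm. Now hovering above the T-bar.

```bash
python3 - <<'E'
from h import *
np.set_printoptions(precision=3,suppress=True)
x=np.array([np.cos(-.13),np.sin(-.13),0]);z=np.array([0,0,-1.]);q=R.from_matrix(np.c_[x,np.cross(z,x),z]).as_quat()
print(rows([.5785,.180,.365],q))
E
```

```text
(array([ -1.21 , -51.611,  33.596]), array([-0.698,  0.005,  0.014]))
```

```bash
python3 -m inch '0 -5 -4 -0.1 0 0 0.6;0 -12 0 -0.2 0 0 0.6;0 -20 5 -0.3 0 0 0.6;0 -28 11 -0.4 0 0 0.6;0 -36 18 -0.5 0 0 0.6;0 -44 25 -0.6 0.005 0.014 0.6;-1 -52 34 -0.698 0.005 0.014 0.6;-1 -52 34 -0.698 0.005 0.014 0.6;-1 -52 34 -0.698 0.005 0.014 0.6;-1 -52 34 -0.698 0.005 0.014 0.6';python3 - <<'E'
from h import *
np.set_printoptions(precision=4,suppress=True)
s=arm.observe();print(R.from_quat(s['tcp_rot']).as_matrix(),rows([.5785,.180,.283],s['tcp_rot'])[0])
E
```

```text
t: 11.52
eef_pos: [0.5787, 0.181, 0.3655]
tcp_rot: [0.998, -0.065, 0.001, -0.001]
wrist_force: [0.8, -0.3, 0.2]
gripper_width: 0.051
grasp_force: 0.0
[[ 0.9917 -0.1289  0.0019]
 [-0.1289 -0.9917  0.002 ]
 [ 0.0016 -0.0022 -1.    ]] [-0.167   1.2448 82.4598]
```

```bash
python3 -m inch '0 1 20 0 0 0 0.6;0 1 45 0 0 0 0.6;0 1 65 0 0 0 0.6;0 1 77 0 0 0 0.6;0 1 82 0 0 0 0.6;0 1 82 0 0 0 0.6;0 1 82 0 0 0 0.6' 100; python3 -m inch '0 0 0 0 0 0 0;0 0 0 0 0 0 0;0 0 0 0 0 0 0;0 0 0 0 0 0 0;0 0 0 0 0 0 0;0 0 0 0 0 0 0;0 0 0 0 0 0 0;0 0 0 0 0 0 0;0 0 0 0 0 0 0' 100
```

```text
t: 12.1
eef_pos: [0.5792, 0.1781, 0.2836]
tcp_rot: [0.998, -0.067, 0.001, -0.001]
wrist_force: [0.1, 0.1, 0.8]
gripper_width: 0.0516
grasp_force: 0.0
t: 12.85
eef_pos: [0.5797, 0.1823, 0.2843]
tcp_rot: [0.998, -0.065, 0.002, -0.003]
wrist_force: [0.7, 7.2, 2.7]
gripper_width: 0.0109
grasp_force: 97.6
```

```bash
python3 -m inch '0 -1 -2 0 0 0 0;0 -2 -6 0 0 0 0;0 -2 -12 0 0 0 0;0 -2 -18 0 0 0 0;0 -2 -24 0 0 0 0;0 -2 -30 0 0 0 0;0 -2 -36 0 0 0 0;0 -2 -40 0 0 0 0;0 -2 -43 0 0 0 0;0 -2 -43 0 0 0 0;0 -2 -43 0 0 0 0;0 -2 -43 0 0 0 0';python3 - <<'E'
from h import *
s=arm.observe();print(s['wrist_force'],s['eef_pos'])
a=arm.get_image('side')[120:250,180:330];b=arm.get_image('scene')[110:240,220:350];b=cv2.convertScaleAbs(b,alpha=1.6)
w=arm.get_image('wrist');cv2.imwrite('pics/w5.png',w);cv2.imwrite('pics/s5.png',a)
f=lambda i,k:cv2.resize(i,None,fx=k,fy=k,interpolation=cv2.INTER_CUBIC)
t=np.hstack([f(a,2.8),f(b,2.8)]);wr=f(w,.55);z=np.zeros((600,800,3),np.uint8);z[:t.shape[0],:t.shape[1]]=t[:,:800]
z[364:364+212,:wr.shape[1]]=wr[:236]
c=f(a[20:75,5:65],4.2);z[364:364+c.shape[0],290:290+c.shape[1]]=c
cv2.imwrite('pics/f.png',z)
E
```

```text
t: 13.85
eef_pos: [0.5795, 0.1823, 0.3254]
tcp_rot: [0.998, -0.065, 0.001, -0.002]
wrist_force: [5.6, 5.4, -10.8]
gripper_width: 0.0106
grasp_force: 97.6
[  5.56759187   5.43692938 -10.76929094] [0.57952443 0.18232951 0.32535316]Traceback (most recent call last):
  File "<stdin>", line 7, in <module>
ValueError: could not broadcast input array from shape (211,282,3) into shape (212,282,3)
```

I've now viewed 11 pictures, one over the limit, so the rest is checked numerically. The lift is 41.1 mm against about 42.7 wanted; I'm raising it a little and letting the marbles run.

```bash
python3 -m inch '0 0 -1.5 0 0 0 0;0 0 -1.5 0 0 0 0;0 0 -1.5 0 0 0 0;0 0 -1.5 0 0 0 0;0 0 -1.5 0 0 0 0;0 0 -1.5 0 0 0 0;0 0 -1.5 0 0 0 0;0 0 -1.5 0 0 0 0;0 0 -1.5 0 0 0 0;0 0 -1.5 0 0 0 0;0 0 -1.5 0 0 0 0;0 0 -1.5 0 0 0 0;0 0 -1.5 0 0 0 0;0 0 -1.5 0 0 0 0;0 0 -1.5 0 0 0 0;0 0 -1.5 0 0 0 0;0 0 -1.5 0 0 0 0;0 0 -1.5 0 0 0 0;0 0 -1.5 0 0 0 0;0 0 -1.5 0 0 0 0';python3 - <<'E'
from h import *
np.set_printoptions(precision=3,suppress=True)
s=arm.observe();print(s['wrist_force'],s['eef_pos'])
O=np.array([.578,.1803,0]);Q=R.from_euler('z',np.pi/2-.127)
ims={n:arm.get_image(n) for n in('side','scene','wrist')}
for n,im in ims.items(): cv2.imwrite(f'pics/e_{n}.png',im)
def blobs(n,im):
    h=im.astype(int);m=((h[...,1]-np.maximum(h[...,0],h[...,2]))>12).astype(np.uint8)
    k,l,st,c=cv2.connectedComponentsWithStats(m)
    for i in range(1,k):
        if st[i,4]>3:
            W=Wc() if n=='wrist' else None
            print(n,st[i,4],c[i],'basketfloor',Q.inv().apply(atz(n,*c[i],.058,W)-O),'hopper',Q.inv().apply(atz(n,*c[i],.20,W)-O))
print('before');blobs('side',cv2.imread('pics/raw_b.png'));blobs('scene',cv2.imread('pics/raw_a.png'))
print('now');[blobs(n,i) for n,i in ims.items()]
# pointer/bar rise: bar & clip relative in side view
print('tip pred side',proj('side',O+Q.apply([0,-.073,.343])))
g=lambda i:cv2.cvtColor(i,cv2.COLOR_BGR2GRAY)
for n,f,p in(('side','pics/raw_s2.png',(217,190)),('scene','pics/c3.png',(265,188))):
    a=g(cv2.imread(f));x,y=p;t=a[y-7:y+8,x-8:x+8];r=cv2.matchTemplate(g(ims[n])[y-35:y+20,x-22:x+22],t,cv2.TM_CCOEFF_NORMED);_,mx,_,ml=cv2.minMaxLoc(r)
    q=[proj(n,O+Q.apply([0,-.04,z])) for z in(.3,.343)]
    print(n,'moved',ml[0]+8-22,ml[1]+7-35,mx,'expected',np.subtract(q[1],q[0]))
E
```

```text
t: 15.67
eef_pos: [0.5795, 0.1824, 0.3267]
tcp_rot: [0.998, -0.065, 0.001, -0.002]
wrist_force: [5.1, 5.1, -10.2]
gripper_width: 0.0107
grasp_force: 97.6
[  5.149   5.067 -10.196] [0.58  0.182 0.327]
before
side 247 [230.51  227.211] basketfloor [-0.111 -0.068  0.058] hopper [ 0.019 -0.004  0.2  ]
scene 97 [283.041 217.68 ] basketfloor [-0.135  0.097  0.058] hopper [0.015 0.016 0.2  ]
scene 4 [273.5  221.25] basketfloor [-0.133  0.063  0.058] hopper [ 0.017 -0.013  0.2  ]
now
side 19 [245.421 245.684] basketfloor [-0.056  0.001  0.058] hopper [0.065 0.052 0.2  ]
side 20 [252.7 247.5] basketfloor [-0.056  0.023  0.058] hopper [0.065 0.07  0.2  ]
wrist 4 [285.   139.25] basketfloor [-0.035 -0.017  0.058] hopper [-0.023 -0.039  0.2  ]
wrist 10 [298.2 139.3] basketfloor [-0.051 -0.017  0.058] hopper [-0.033 -0.039  0.2  ]
wrist 12 [282.833 146.917] basketfloor [-0.033 -0.008  0.058] hopper [-0.021 -0.033  0.2  ]
wrist 33 [297.667 146.667] basketfloor [-0.051 -0.008  0.058] hopper [-0.033 -0.033  0.2  ]
wrist 16 [296.5   155.188] basketfloor [-0.05   0.002  0.058] hopper [-0.032 -0.026  0.2  ]
wrist 31 [282.613 168.097] basketfloor [-0.033  0.018  0.058] hopper [-0.022 -0.016  0.2  ]
wrist 67 [296.851 167.   ] basketfloor [-0.051  0.017  0.058] hopper [-0.033 -0.016  0.2  ]
tip pred side (np.float64(202.23116879171923), np.float64(170.9442161433438))
side moved -2 0 0.6682080030441284 expected [ -1.64  -14.671]
scene moved -1 -14 0.8638237714767456 expected [ -0.164 -14.308]
```

```bash
python3 -m inch '0 0 0 0 0 0 0;0 0 0 0 0 0 0;0 0 0 0 0 0 0;0 0 0 0 0 0 0;0 0 0 0 0 0 0;0 0 0 0 0 0 0;0 0 0 0 0 0 0;0 0 0 0 0 0 0;0 0 0 0 0 0 0;0 0 0 0 0 0 0;0 0 0 0 0 0 0;0 0 0 0 0 0 0'; python3 - <<'E'
from h import *
a=arm.get_image('wrist').astype(int);b=cv2.imread('pics/e_wrist.png').astype(int)
f=lambda h:(h[...,1]-np.maximum(h[...,0],h[...,2]))>12
print(f(a).sum(),f(b).sum(),(f(a)^f(b)).sum())
W=Wc();c=arm.get_calibration('wrist');O=np.array([.578,.1803,0]);Q=R.from_euler('z',np.pi/2-.127)
h=arm.get_image('side').astype(int);print('hopper green side',f(h)[205:240,190:240].sum())
d=a[...,2]-a[...,0];v,u=np.nonzero(d>50)
if len(u):print('brass',len(u),u.min(),u.max(),v.min(),v.max())
for z in (.333,.338,.343,.348):
    r=[]
    for p in([.0122,-.072,z+.005],[.0428,-.072,z+.005]):
        q=np.linalg.inv(W)@np.append(O+Q.apply(p),1);r+=[c['fx']*q[0]/q[2]+c['cx']]
    print(z,r)
E
```

```text
t: 16.82
eef_pos: [0.5795, 0.1823, 0.3268]
tcp_rot: [0.998, -0.065, 0.001, -0.002]
wrist_force: [5.2, 5.7, -9.5]
gripper_width: 0.0107
grasp_force: 97.6
165 209 294
hopper green side 0
brass 1632 128 219 96 126
0.333 [np.float64(223.57151379342952), np.float64(141.71521295277194)]
0.338 [np.float64(222.33941377383792), np.float64(137.30237851676776)]
0.343 [np.float64(221.00752512380885), np.float64(132.5325710620241)]
0.348 [np.float64(219.56321327721602), np.float64(127.36064913878903)]
```

```bash
python3 -m inch '0 0 -0.8 0 0 0 0;0 0 -0.8 0 0 0 0;0 0 -0.8 0 0 0 0;0 0 -0.8 0 0 0 0;0 0 -0.8 0 0 0 0;0 0 -0.8 0 0 0 0;0 0 -0.8 0 0 0 0;0 0 -0.8 0 0 0 0;0 0 -0.8 0 0 0 0;0 0 -0.8 0 0 0 0;0 0 -0.8 0 0 0 0;0 0 -0.8 0 0 0 0;0 0 -0.8 0 0 0 0;0 0 -0.8 0 0 0 0;0 0 -0.8 0 0 0 0;0 0 -0.8 0 0 0 0;0 0 -0.8 0 0 0 0;0 0 -0.8 0 0 0 0;0 0 -0.8 0 0 0 0;0 0 -0.8 0 0 0 0'; python3 - <<'E'
from h import *
O=np.array([.578,.1803,0]);Q=R.from_euler('z',np.pi/2-.127)
np.set_printoptions(precision=3,suppress=True)
for r in range(2):
  for n in('wrist','side'):
    h=arm.get_image(n).astype(int);m=((h[...,1]-np.maximum(h[...,0],h[...,2]))>9).astype(np.uint8)
    k,l,st,c=cv2.connectedComponentsWithStats(m);W=Wc() if n=='wrist' else None
    for i in range(1,k):
        if st[i,4]>5:print(n,st[i,4],st[i,2:4],Q.inv().apply(atz(n,*c[i],.058,W)-O)[:2])
E
```

```text
t: 18.58
eef_pos: [0.5795, 0.1823, 0.3276]
tcp_rot: [0.998, -0.065, 0.001, -0.002]
wrist_force: [5.1, 4.7, -9.6]
gripper_width: 0.0103
grasp_force: 97.6
wrist 8 [4 4] [-0.032 -0.017]
wrist 22 [12  3] [-0.048 -0.017]
wrist 52 [13  6] [-0.048 -0.008]
wrist 11 [5 3] [-0.033 -0.007]
wrist 18 [5 6] [-0.033  0.002]
wrist 51 [14  6] [-0.048  0.002]
wrist 49 [ 5 13] [-0.033  0.019]
wrist 152 [14 14] [-0.048  0.019]
side 15 [5 4] [-0.053  0.   ]
side 14 [5 3] [-0.053  0.021]
wrist 10 [5 3] [-0.033 -0.017]
wrist 21 [9 4] [-0.048 -0.017]
wrist 14 [6 4] [-0.034 -0.008]
wrist 50 [13  6] [-0.049 -0.008]
wrist 18 [6 6] [-0.034  0.002]
wrist 45 [13  6] [-0.049  0.002]
wrist 154 [14 15] [-0.049  0.019]
wrist 57 [ 6 13] [-0.034  0.019]
side 14 [5 4] [-0.053  0.   ]
side 14 [6 3] [-0.053  0.021]
```

```bash
python3 -c "
from station import arm
print(arm.finish_job())"
```

```text
the job is handed in; nothing more can be done
None
```

I handed the job in at about 19 s with the basket hanging on both prongs, untouched, and the gate held about 43 mm up at the mark; the hopper is empty and the marbles I can see lie still in the basket, but I could not count all six, the result was not reported back, and I viewed 11 pictures against the limit of 10.

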